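# Unclamp the parts-wash tank and hold its lid open

### The arm

A 6-joint arm with a two-finger parallel gripper is mounted at the origin on the work surface. World frame = base frame: x ahead of the robot, y to its left, z up, the work surface at z = 0. Lengths are in mm, angles in rad, forces in N, time in s.
With the tool pointing down it reaches from about 225 to 875 mm from the base axis. Payload 3.4 kg.
Tool frame: the origin (TCP) lies midway between the tips of the shut fingers; the grasp point (between the pads) lies 19 mm behind it; z points along the fingers, y is the direction in which the jaws open and shut (so a half turn about z gives the same grasp; the last joint's range is limited). The gripper opens to 85 mm and grips with 20 to 120 N. Pads are 22 mm wide; open, the fingers measure 114 mm over their backs; the gripper's body (76 mm by 85 mm) begins 54 mm behind the grasp point. The pads swing forward as they close: fully open they stand 13 mm farther back than shut.
Start: joints at [1.095, 0.276, 1.505, -0, 1.361, -0.121], TCP at [199.775, 539.215, 231.328] pointing down, gripper open.
Joint ranges: [-2.89, 2.89], [-0.75, 2.08], [0.22, 2.7], [-1.18, 4.32], [0.11, 2.71], [-2.7, 2.7]. Speed limits (rad/s): [2.57, 2.57, 3.14, 3.14, 3.14, 3.14].

### API

Orientations are given as [roll, pitch, yaw] about the fixed x, y, z axes, in that order (R = Rz(yaw) Ry(pitch) Rx(roll)).
In Python, from plant import movep, servo_line, move_joints, gripper_to, pause, inverse_kinematics, get_state, snapshot, PlanningError, job_done gives the robot as it stands. The module is installed in compiled form; this text tells all that it offers. Calls block until the motion is done:
- movep(position, orientation): joint-space move of the TCP to a pose.
- servo_line(position, v=150, orientation=None, threshold=None): straight line of the TCP; orientation=None keeps the orientation; v is the mean speed in mm/s. With threshold (N) it stops when the force on the tool has changed by that much, and returns True; else False.
- move_joints(angles): joint-space move.
- gripper_to(opening, f_grip=None): finger opening in mm; f_grip is the grip in N (None keeps the last); returns when the fingers have stopped.
- pause(seconds).
- inverse_kinematics(position, orientation): joint angles nearest the present ones, or None.
- get_state(): the state.
- snapshot(name): name is "scene" or "top"; returns a dict with "img" (400x640x3 uint8, blue, green, red), "z_map" (400x640 float32, mm along the optical axis (not along the pixel's ray), 0 where there is no reading), "camera_matrix" (3x3 intrinsics, pixels), "dist" ([k1, k2, p1, p2, k3] as OpenCV has them; the pictures are not rectified), "cam_to_world" (4x4, takes a point from camera to world coordinates). Camera axes: x right, y up, looking along -z (the intrinsics and any distortion apply to the point x, -y, -z); pixel columns grow to the right and rows downward; lengths in mm; the calibration is good to about 2 mm. A picture is of the moment at which its call begins.
A pose or a line that the arm cannot do raises PlanningError and nothing moves.
- job_done(): hands the job in, once; it reports no verdict.
The state is a dict: "t": time; "qpos": joint angles; "joint_vel": joint speeds; "joint_efforts": joint torques, N m; "ee_pos": TCP position; "orientation": TCP orientation; "wrist_force": force on the tool from outside, world axes, zero at the start; "torque": the same for the moment, N m; "finger_gap": finger opening in mm.
Only numpy, scipy, OpenCV 4.12 (cv2) and the standard library are available. Lean on these libraries where they do the work, as an engineer would, in place of code of your own. Each camera call takes 0.05 s, during which the arm holds its last target.

### The job

Swing the toggle clamp's upright lever back towards you, fully over, so that its arm comes off the lid of the parts-wash tank. Then lift the lid to 50 degrees open and keep holding it there, still, so that someone can reach in: it falls shut if let go, so finish while holding it, and do not let it drop on the way. Leave the loose things on the bench where they are.

Things in the scene. Friction and masses are not known exactly. Their poses are not given: they have to be found in the camera images.
- tank: grey open-topped metal tank fixed to the bench, 200 (its x) x 340 (its y) x 120 mm high, with basket and gears inside. Origin under its centre; its -x side, the front, faces the robot (turned up to 15 degrees). The lid closes it; its hinge runs along the top of the back (+x) wall.
- wash_lid (a joint): angle of the tank's lid in rad: 0 shut, growing as its front edge rises and swings back, stop at 1.3; 50 degrees is 0.873. Flat aluminium lid 200 x 340 x 8 mm, 0.35 to 0.7 kg, top face 128.5 mm above the bench when shut; turns freely, falls shut from any angle, kept down by the clamp.
- lid_bar (a point): middle of the lid's grab bar: a round steel bar 12 mm thick, 90 mm long between its two posts, parallel to the hinge (tank's y), midway between the tank's sides. Lid shut: 35 mm behind the lid's front edge, 168.5 mm above the bench; its axis is 40 mm above the lid's top face (34 mm open under it). It swings with the lid and may turn between the fingers.
- lid_hinge (a point): point on the lid's hinge axis, at the middle of its back edge, 120.5 mm above the bench, 100 mm behind the tank's centre; the axis runs along the tank's y. The bar is 165 mm in front of and 48 mm above it with the lid shut.
- clamp_lever (a joint): angle of the toggle clamp's lever in rad: 0 upright (clamped; starts at 0 to 0.1), growing as it is pulled over to the front (tank's -x), stop at 1.2. Stiff: 0.6 N m all the way (7 N near its end); stays where left. The arm (75 mm long, 14 wide, same pivot) is linked and turns 1.3 x as far: level over the lid's front when clamped, upright above the pivot when open.
- lever_pivot (a point): the lever's pivot, 150 mm above the bench, on a clamp post that stands 40 mm in front of the tank's front wall, about 95 to 110 mm left or right of the tank's middle (which side varies). Its axis is parallel to the tank's y. A low brass drain cock, 94 mm high, stands at the other side.
- lever_end (a point): free end of the clamp's lever, 100 mm from the pivot along the lever: straight above the pivot when clamped. The outer 65 mm of the lever is a round black grip 18 mm in diameter.
- wrench: steel open-ended wrench, 170 mm, lying beside the tank; bystander; origin at its middle
- oil_filter: white spin-on oil filter, 76 mm diameter, 90 mm tall, standing beside the tank; bystander; origin under its centre
- spray_can: bare metal spray can, 58 mm diameter, 180 mm tall, standing beside the tank; bystander; origin under its centre
- socket: steel wrench socket, 30 mm diameter, 36 mm tall, standing on the bench in front of the tank; bystander; origin under its centre
- spark_plug: spark plug, 24 mm wide, 72 mm tall, standing upright beside the tank; bystander; origin under its centre
- screwdriver: screwdriver, 200 mm, lying on the bench to the robot's front right; bystander; origin at its middle
- bolt_jar: amber jar, 70 mm diameter, 90 mm tall, on the bench to the robot's front left; bystander; origin under its centre

How it is judged (in metres and radians):
On the way, in this order (a step that is already met when the one before it is completed fails the run):
1. the clamp lever is swung over (past 1.0 rad) with the lid still shut (value of joint clamp_lever above 1 rad and value of joint wash_lid below 0.06 rad), for 0.2 s.
2. the lid is on its way up, carried by the fingers (value of joint wash_lid above 0.35 rad and contact force between the fingers and wash_lid above 0.5 N), for 0.1 s.
At the end, for the whole second after the job is handed in: The fingers are still holding the lid, at rest (under 0.1 rad/s), 50 degrees open within 7 degrees (0.751 to 0.995 rad), touching it with more than 0.8 N; the clamp lever is still over (past 1.0 rad) (value of joint wash_lid between 0.751 and 0.995 rad and velocity of joint wash_lid between -0.1 and 0.1 rad/s and contact force between the fingers and wash_lid above 0.8 N and value of joint clamp_lever above 1 rad); the arm keeps its last pose, push and grip.
It fails at once if the lid is let drop (closing faster than 1.5 rad/s) (velocity of joint wash_lid below -1.5 rad/s).
It fails at once if a loose thing on the bench is moved more than 40 mm (distance of any of wrench, oil_filter, spray_can, socket, spark_plug, screwdriver, bolt_jar from where it was at the start of the episode above 0.04 m).
It also fails if it takes over 45 s, if anything falls off the work surface, if the arm or the gripper's body presses on something with over 40 N, if the wrist force passes 120 N, or if a joint passes its speed limit or range.

## Working session

There is one attempt and no reset: what is moved stays moved. The work goes in short steps, each a Python script; the robot and the scene stay as the last script left them, time stands still between calls to the robot, and variables do not carry over. Pictures are saved under pics/ and viewed, and the job is handed in when it is done.

```bash
mkdir -p pics; ls
python3 - <<'E'
from plant import *
import cv2,numpy as np,pickle
s=get_state();print(s)
for n in("scene","top"):
    d=snapshot(n);cv2.imwrite(f"pics/{n}0.png",d["img"]);pickle.dump(d,open(f"{n}0.pkl","wb"))
    print(n,d["camera_matrix"],d["dist"],np.round(d["cam_to_world"],3),(d["z_map"]>0).mean())
E
```

```text
pics
{'t': 0.0, 'qpos': array([ 1.09500567e+00,  2.76580432e-01,  1.50615042e+00, -6.99741503e-07,
        1.36068839e+00, -1.20983922e-01]), 'joint_vel': array([-5.63365692e-04,  8.30640531e-04,  7.30222975e-04,  9.34969429e-05,
        3.24172303e-03,  2.47897192e-03]), 'joint_efforts': array([ 1.72581236e-03, -4.16795218e+01, -2.45811456e+01,  1.38052551e-04,
        1.11751427e-02, -1.01305068e-05]), 'ee_pos': array([199.51016692, 538.70780123, 230.44112711]), 'orientation': array([-3.13977934e+00, -2.19769731e-04,  2.78678586e+00]), 'wrist_force': array([0.21986659, 0.46832788, 0.09845627]), 'torque': array([ 0.00630705, -0.0160539 , -0.07328084]), 'finger_gap': 85.16696034251791}
scene [[368.47454142   0.         318.54735916]
 [  0.         368.47454142 204.22772702]
 [  0.           0.           1.        ]] [-0.07674334  0.          0.          0.          0.        ] [[-4.190000e-01 -7.210000e-01  5.520000e-01  1.151649e+03]
 [ 9.080000e-01 -3.260000e-01  2.640000e-01  2.918550e+02]
 [-1.000000e-02  6.120000e-01  7.910000e-01  1.000374e+03]
 [ 0.000000e+00  0.000000e+00  0.000000e+00  1.000000e+00]] 0.99601171875
top [[404.94316338   0.         316.55984617]
 [  0.         404.94316338 205.57365023]
 [  0.           0.           1.        ]] [0.00970983 0.         0.         0.         0.        ] [[-7.900000e-02  9.750000e-01 -2.070000e-01  3.207660e+02]
 [-9.970000e-01 -7.800000e-02  1.500000e-02  2.673600e+01]
 [-1.000000e-03  2.080000e-01  9.780000e-01  1.286275e+03]
 [ 0.000000e+00  0.000000e+00  0.000000e+00  1.000000e+00]] 0.99587890625
```

View pics/scene0.png

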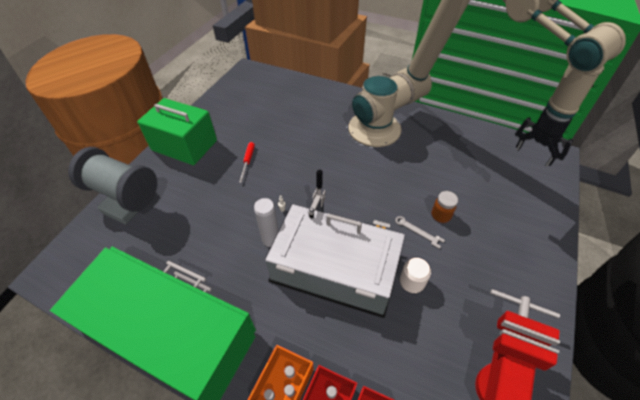

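View pics/top0.png

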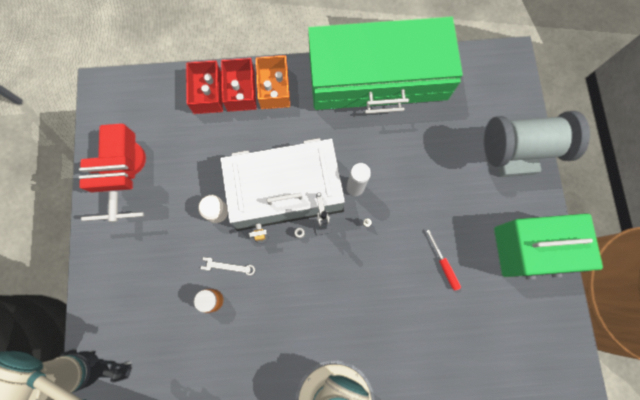

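The lever (black) is at about (322,215) in top and (320,180) in scene. The bar is at (287,199) in top and (347,225) in scene. The drain cock is on the left at (258,232), the socket at (299,232). I'll enlarge these areas and compute 3D points.

```bash
cat > h.py <<'E'
import numpy as np,cv2,pickle
def ray(d,uv):
    uv=np.array(uv,float).reshape(-1,1,2)
    n=cv2.undistortPoints(uv,d["camera_matrix"],np.array(d["dist"],float)).reshape(-1,2)
    v=np.c_[n[:,0],-n[:,1],-np.ones(len(n))]
    T=d["cam_to_world"];return T[:3,3],v@T[:3,:3].T
def plane(d,uv,z):
    o,v=ray(d,uv);return o+v*((z-o[2])/v[:,2])[:,None]
def cloud(d):
    h,w=d["z_map"].shape;u,v=np.meshgrid(np.arange(w),np.arange(h))
    o,r=ray(d,np.c_[u.ravel(),v.ravel()]);return (o+r*d["z_map"].reshape(-1,1)).reshape(h,w,3)
def tri(d1,p1,d2,p2):
    o1,v1=ray(d1,p1);o2,v2=ray(d2,p2);v1,v2=v1[0],v2[0]
    st=np.linalg.lstsq(np.c_[v1,-v2],o2-o1,rcond=None)[0]
    a=o1+st[0]*v1;b=o2+st[1]*v2;return (a+b)/2,np.linalg.norm(a-b)
E
python3 - <<'E'
from h import *
for n,(x0,y0,x1,y1) in (("scene",(240,160,440,310)),("top",(190,130,390,280))):
    d=pickle.load(open(n+"0.pkl","rb"))
    cv2.imwrite(f"pics/{n}0c.png",cv2.resize(d["img"][y0:y1,x0:x1],None,fx=4,fy=4,interpolation=cv2.INTER_CUBIC))
    C=cloud(d)
    for p in ([(320,175),(320,182),(347,222),(340,250),(270,220),(420,270)] if n=="scene" else [(322,195),(322,215),(287,199),(280,170),(360,170),(212,205),(299,232),(258,232)]):
        print(n,p,np.round(C[p[1],p[0]],1))
    m=(abs(C[...,2]-128.5)<6)
    m=m&(C[...,0]>350)&(C[...,0]<800)&(abs(C[...,1])<300)
    m=cv2.morphologyEx(m.astype(np.uint8),cv2.MORPH_OPEN,np.ones((5,5)))
    k,l,st,_=cv2.connectedComponentsWithStats(m);i=1+np.argmax(st[1:,4])
    P=C[l==i];print(st[i],"z med",np.median(P[:,2]),"rect",cv2.minAreaRect(P[:,:2].astype(np.float32)))
E
```

```text
scene (320, 175) [526.9  -0.6 241.2]
scene (320, 182) [ 5.276e+02 -5.000e-01  2.125e+02]
scene (347, 222) [595.8 112.  170. ]
scene (340, 250) [661.4 120.5 126.8]
scene (270, 220) [662.  -96.5 142.9]
scene (420, 270) [608.6 339.3  89.5]
[ 267  206  137   91 7536] z med 127.99557165207324 rect ((661.64794921875, 107.72528839111328), (211.1510009765625, 341.7030029296875), 6.2210187911987305)
top (322, 195) [596.8 -10.  126. ]
top (322, 215) [513.7  -1.7 251.4]
top (287, 199) [592.5  93.4 127.5]
top (280, 170) [681.  108.1 132.9]
top (360, 170) [ 648.3 -122.1  179.5]
top (212, 205) [600.6 322.3  90.8]
top (299, 232) [510.9  69.3   1.8]
top (258, 232) [507.4 188.   91.2]
[ 221  139  122   82 6780] z med 128.04913985069652 rect ((658.1630859375, 106.4965591430664), (210.13523864746094, 339.4593200683594), 5.749324321746826)
```

```bash
ls pics
```

```text
scene0.png
scene0c.png
top0.png
top0c.png
```

View pics/scene0c.png

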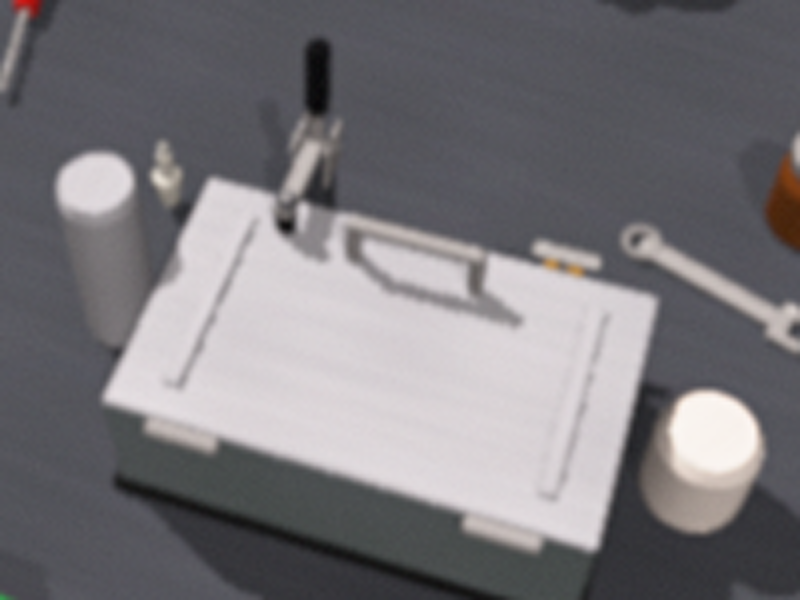

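View pics/top0c.png

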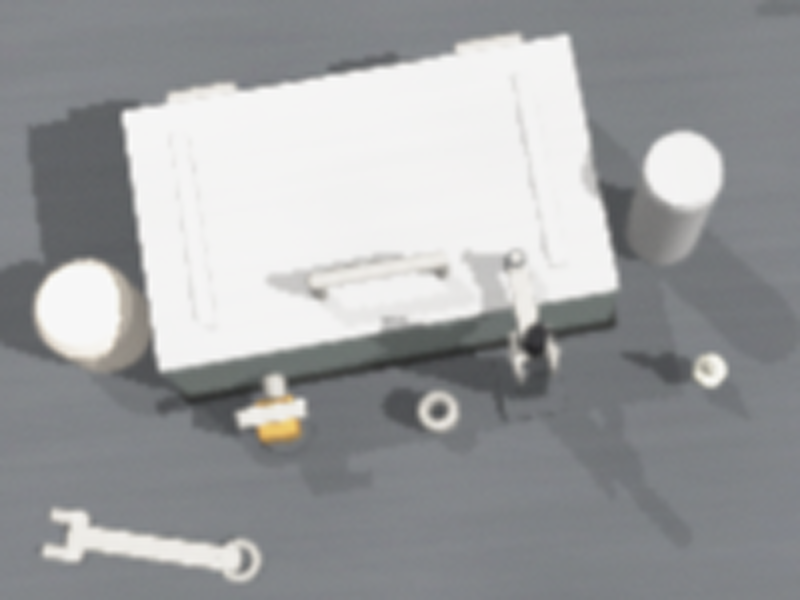

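Run:
```python
from h import *
S=pickle.load(open("scene0.pkl","rb"));T=pickle.load(open("top0.pkl","rb"))
f=lambda p,o:((p[0]+.5)/4-.5+o[0],(p[1]+.5)/4-.5+o[1])
P={}
for n,a,b in [("FR",(208,178),(618,290)),("FL",(657,297),(160,370)),("BL",(597,550),(123,113)),("BR",(104,402),(570,35)),
 ("barR",(352,221),(445,257)),("barL",(484,254),(315,278)),("lever",(318,44),(536,338)),("armtip",(287,215),(515,257))]:
    p,e=tri(S,f(a,(240,160)),T,f(b,(190,130)));P[n]=p;print(n,np.round(p,1),"gap",round(e,1))
y=P["FL"]-P["FR"]+P["BL"]-P["BR"];print("yaw",np.degrees(np.arctan2(-y[0],y[1])),"c",sum(P[k] for k in("FR","FL","BL","BR"))/4)
y=P["barL"]-P["barR"];print("baryaw",np.degrees(np.arctan2(-y[0],y[1])),(P["barL"]+P["barR"])/2,np.linalg.norm(y))
for n,d in(("S",S),("T",T)):
    C=cloud(d)
    k=(C[...,0]>480)&(C[...,0]<640)&(C[...,1]>-60)&(C[...,1]<200)
    dark=k&(d["img"].max(2)<60)&(C[...,2]>175)
    Q=C[dark];print(n,"lever",len(Q),np.round(Q[np.argsort(Q[:,2])][::max(1,len(Q)//10)],1).tolist())
    b=k&(C[...,2]>158)&(C[...,2]<185)&(C[...,1]>50)
    Q=C[b];print("bar",len(Q),np.round(np.median(Q,0),1),np.round([Q.min(0),Q.max(0)],1).tolist(), np.polyfit(Q[:,1],Q[:,0],1))
    b=k&(C[...,2]>20)&(C[...,0]<560)
    np.set_printoptions(suppress=True)
```

```text
FR [571.4 -74.3 122. ] gap 2.0
FL [537.5 264.4 125.1] gap 0.6
BL [736.  285.7 123.5] gap 0.8
BR [771.5 -53.7 120.9] gap 3.8
barR [594.5  52.  167.8] gap 2.4
barL [585.5 145.5 171.2] gap 4.5
lever [516.9  -7.  246.2] gap 1.6
armtip [595.4   1.8 147.8] gap 2.0
yaw 5.851107987635487 c [654.10932323 105.53483968 122.86886596]
baryaw 5.50739809238468 [589.96522978  98.74657042 169.50350044] 94.05901767878434
S lever 113 [[531.4, -5.3, 187.9], [532.1, -11.2, 199.1], [530.0, -12.1, 205.2], [527.6, -0.5, 212.5], [530.7, 0.9, 220.6], [530.0, -2.4, 226.8], [531.2, 1.3, 233.9], [531.3, -4.7, 239.6], [530.8, -7.9, 245.9], [529.8, -8.4, 248.8], [526.1, -4.0, 251.1]]
bar 170 [594.5 102.3 171.4] [[583.0, 50.8, 158.4], [603.9, 151.6, 177.2]] [-1.04013741e-01  6.05069656e+02]
T lever 11 [[511.2, -7.3, 218.6], [511.3, -4.6, 219.2], [512.4, -1.8, 229.4], [514.4, 0.7, 234.0], [510.9, -9.6, 234.1], [510.5, -6.9, 237.6], [510.6, -4.2, 238.4], [511.4, -6.8, 247.0], [511.6, -4.2, 247.1], [511.3, -1.5, 249.8], [513.7, -1.7, 251.4]]
bar 151 [588.2  98.7 172.6] [[579.0, 50.3, 162.7], [598.1, 147.5, 177.3]] [ -0.10188987 598.17722136]
```

```bash
cat >> h.py <<'E'
YAW=np.radians(5.9);CX,CY=656.,106.
def W(xp,yp,z):
    c,s=np.cos(YAW),np.sin(YAW);return [CX+c*xp-s*yp,CY+s*xp+c*yp,z]
LY=-97.
E
python3 - <<'E'
from h import *; from plant import *
s=get_state();p=s["ee_pos"]
servo_line([p[0],p[1],340],v=250)
gripper_to(60,f_grip=30)
O=[np.pi,0,YAW]
print(W(-145,LY,0))
for z in(320,211):
  print(inverse_kinematics(W(-145,LY,z),O),inverse_kinematics(W(-145,LY,z),[np.pi,0,YAW-np.pi]))
movep(W(-145,LY,320),O)
s=get_state();print(s["t"],s["ee_pos"],s["wrist_force"])
d=snapshot("scene");cv2.imwrite("pics/s1.png",cv2.resize(d["img"][100:300,240:440],None,fx=3,fy=3))
E
```

```text
[np.float64(521.7389675863726), np.float64(-5.391091094516696), 0]
[-1.43737515e-01  1.56678815e-01  1.44717932e+00 -4.44089210e-16
  1.53773452e+00  1.32408439e+00] [-0.14373751  0.15667881  1.44717932  0.          1.53773452 -1.81750827]
[-1.43737515e-01  2.08669500e-01  1.64966285e+00 -4.44089210e-16
  1.28326030e+00  1.32408439e+00] [-0.14373751  0.2086695   1.64966285  0.          1.2832603  -1.81750827]
3.3167 [521.77184332  -4.60515421 320.09317695] [ 0.93197591  0.71602748 -0.50038222]
```

View pics/s1.png

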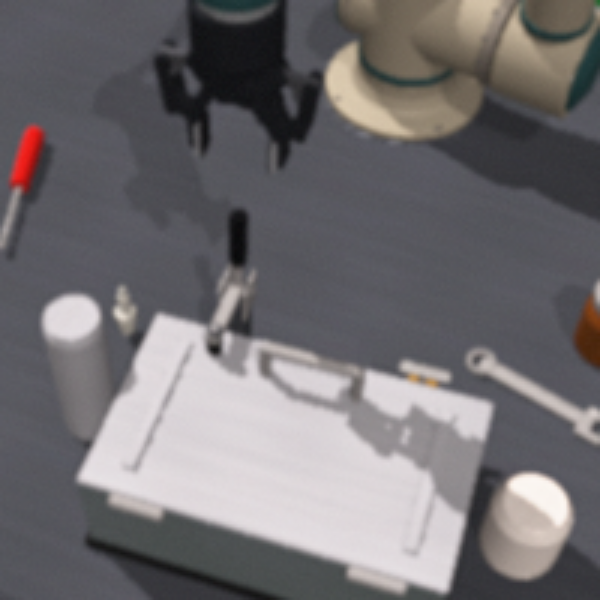

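The open fingers, at (200,140) and (275,155) in this crop, sit centred over the lever at (238,215). Next I descend and grip it.

Run:
```python
from h import *; from plant import *
print(servo_line(W(-145,LY,211),v=100,threshold=12))
s=get_state();print(s["t"],s["ee_pos"],s["wrist_force"])
gripper_to(5)
s=get_state();print(s["t"],s["finger_gap"],s["wrist_force"],s["torque"])
d=snapshot("scene");cv2.imwrite("pics/s2.png",cv2.resize(d["img"][100:300,240:440],None,fx=3,fy=3))
```

```text
False
4.6083 [522.24570198  -5.45847532 211.64596506] [-1.19713808 -0.716772    0.19925924]
5.0583 17.315991707404258 [ 0.6816094  -5.69896691  2.19479429] [-0.68395766  0.04904924  0.02848766]
```

View pics/s2.png

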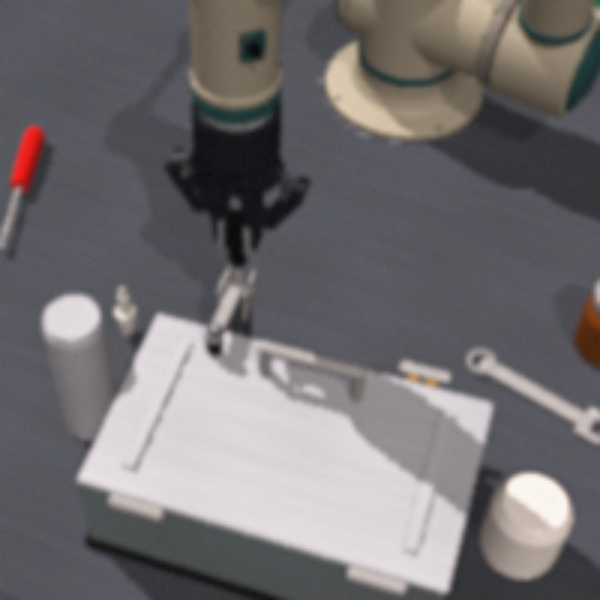

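Gripped: the gap is 17.3 mm on the 18 mm grip, at about (236,245). Now I swing it over along the arc.

Run:
```python
from h import *; from plant import *
O=[np.pi,0,YAW]
for th in np.arange(0.14,1.19,0.08):
    servo_line(W(-140-80*np.sin(th),LY,150+80*np.cos(th)-19),v=90)
    s=get_state();print(round(th,2),s["t"],np.round(s["ee_pos"],1),np.round(s["wrist_force"],1),round(s["finger_gap"],1))
    if np.linalg.norm(s["wrist_force"])>60: break
d=snapshot("scene");cv2.imwrite("pics/s3.png",cv2.resize(d["img"][100:300,240:440],None,fx=3,fy=3))
d=snapshot("top");cv2.imwrite("pics/t3.png",cv2.resize(d["img"][130:330,190:390],None,fx=3,fy=3))
```

```text
0.14 5.3583 [519.7  -7.3 211.5] [ 5.9 -3.6 -0.6] 17.2
0.22 5.6083 [515.3  -7.8 211.1] [ 9.2 -2.7  0.4] 17.1
0.3 5.8583 [509.8  -8.4 210.2] [ 9.2 -3.   3.1] 17.3
0.38 6.1083 [504.1  -9.  208.7] [ 8.2 -2.2  6.1] 17.5
0.46 6.3583 [498.4  -9.6 206.7] [ 6.9 -2.3  9.9] 17.2
0.54 6.6083 [492.6 -10.1 203.9] [ 5.6 -2.6 11.1] 17.5
0.62 6.8583 [486.8 -10.7 200.6] [ 5.5 -1.9 13. ] 17.4
0.7 7.1083 [481.  -11.4 196.5] [ 3.6 -2.1 14.9] 16.8
0.78 7.3583 [475.5 -11.9 191.8] [ 3.5 -2.4 13.5] 17.5
0.86 7.6083 [470.6 -12.5 186.7] [ 2.7 -3.5 11.3] 17.4
0.94 7.8583 [466.1 -12.9 181.2] [ 1.6 -4.1 10.7] 17.2
1.02 8.1083 [462.1 -13.3 175.6] [ 0.4 -5.3 11.3] 16.9
1.1 8.3583 [458.6 -13.6 169.7] [ 1.2 -3.5  9.1] 16.8
1.18 8.6083 [455.8 -13.9 163.6] [-0.1 -4.7  7.6] 17.4
```

View pics/s3.png

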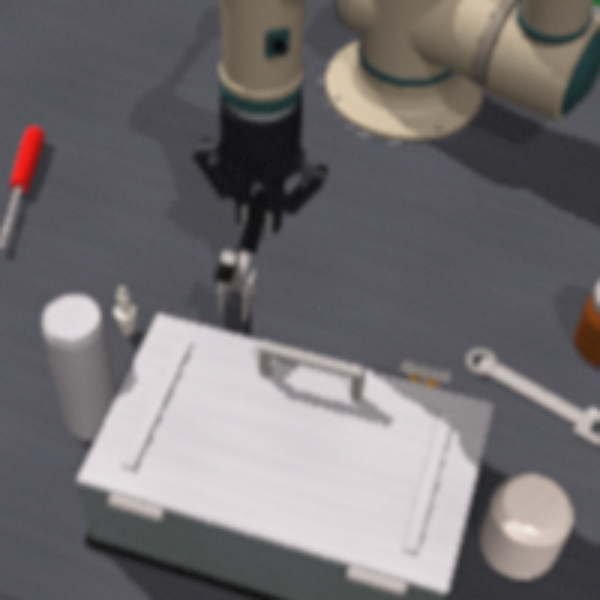

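View pics/t3.png

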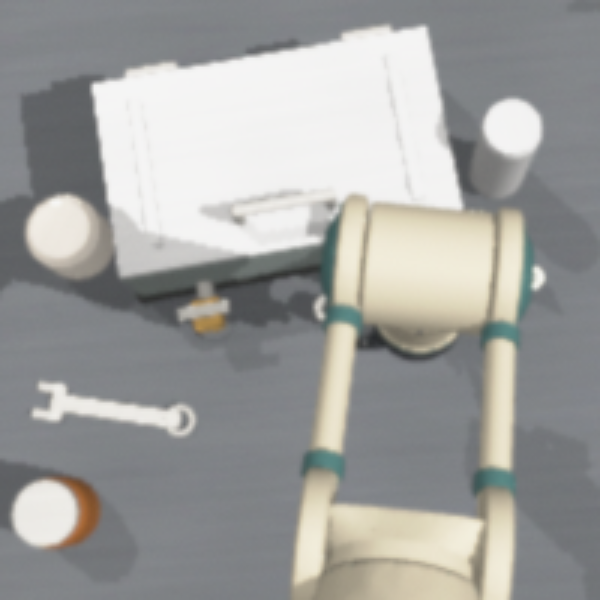

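The arm is off the lid and upright, at (230,265) in the scene crop. The grip points forward and down at (258,225). I'll nudge to the stop, release, retreat upward and measure the lever's angle.

Run:
```python
from h import *; from plant import *
th=1.25
print(servo_line(W(-140-80*np.sin(th),LY,150+80*np.cos(th)-19),v=40,threshold=15))
s=get_state();print(s["ee_pos"],s["wrist_force"])
gripper_to(50)
p=get_state()["ee_pos"]
servo_line([p[0],p[1],330],v=200)
O=[np.pi,0,YAW+np.pi/2]
print(inverse_kinematics(W(-65,0,330),O))
movep(W(-65,0,330),O); gripper_to(70)
s=get_state();print(s["t"],s["ee_pos"],s["wrist_force"])
for n in("scene","top"):
    d=snapshot(n);cv2.imwrite(f"pics/{n}4.png",cv2.resize(d["img"][130:280,220:420] if n=="scene" else d["img"][130:280,190:390],None,fx=4,fy=4,interpolation=cv2.INTER_CUBIC));pickle.dump(d,open(f"{n}4.pkl","wb"))
```

```text
False
[453.61245368 -14.14866893 158.24462651] [-0.24227706 -4.4631266   7.95958462]
[ 0.05040207  0.27811781  1.26282368  0.          1.60065117 -0.05257236]
11.9833 [591.16326908  99.02015215 330.29152923] [ 0.46322627 -0.15849807 -0.08329849]
```

View pics/scene4.png

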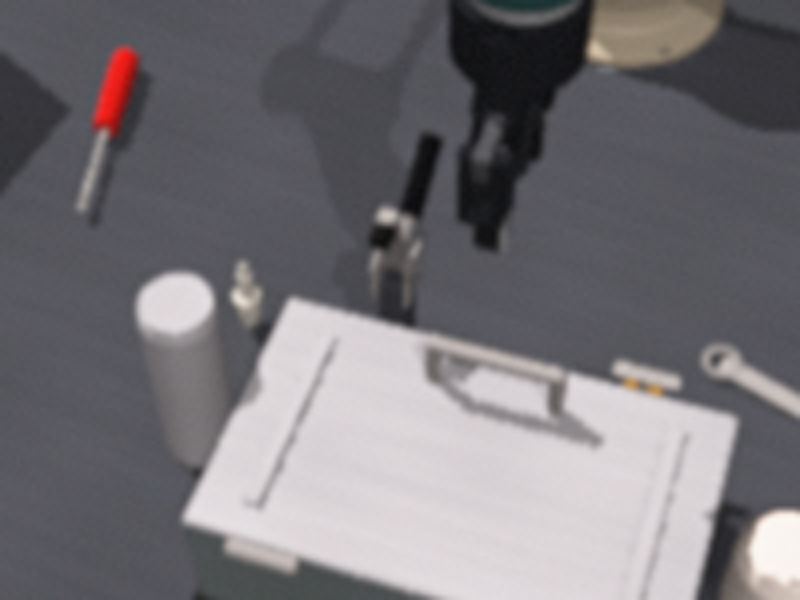

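View pics/top4.png

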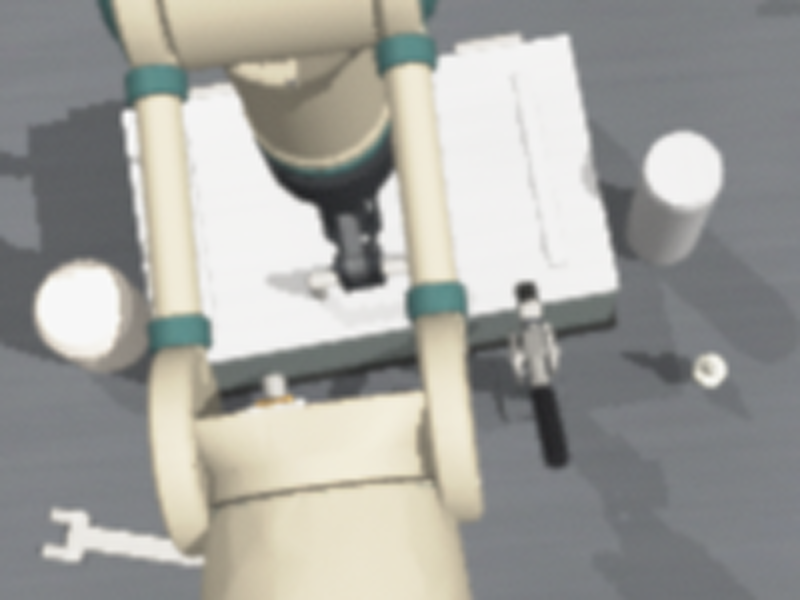

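The lever grip now lies over, with its end at (432,138) in the scene crop and (557,458) in the top crop. The bar is free, with the gripper above it. I'll check the lever's angle by triangulation, then descend.

Run:
```python
from h import *; from plant import *
S=pickle.load(open("scene4.pkl","rb"));T=pickle.load(open("top4.pkl","rb"))
f=lambda p,o:((p[0]+.5)/4-.5+o[0],(p[1]+.5)/4-.5+o[1])
p,e=tri(S,f((432,138),(220,130)),T,f((557,460),(190,130)));q=np.array(W(-140,LY,150))
print(p,e,"angle",np.arctan2(np.hypot(*(p-q)[:2]),p[2]-150))
# bar left end check
print(servo_line(W(-65,0,151),v=100,threshold=12))
s=get_state();print(s["t"],s["ee_pos"],s["wrist_force"])
d=snapshot("scene");cv2.imwrite("pics/s5.png",cv2.resize(d["img"][130:280,240:440],None,fx=4,fy=4,interpolation=cv2.INTER_CUBIC))
```

```text
[441.36817737 -14.97092111 197.45763051] 0.0008441243113006604 angle 1.0662474335804208
False
14.025 [591.73479418  99.34228647 151.6026089 ] [-0.20915298 -0.05844528 -0.49923083]
```

View pics/s5.png

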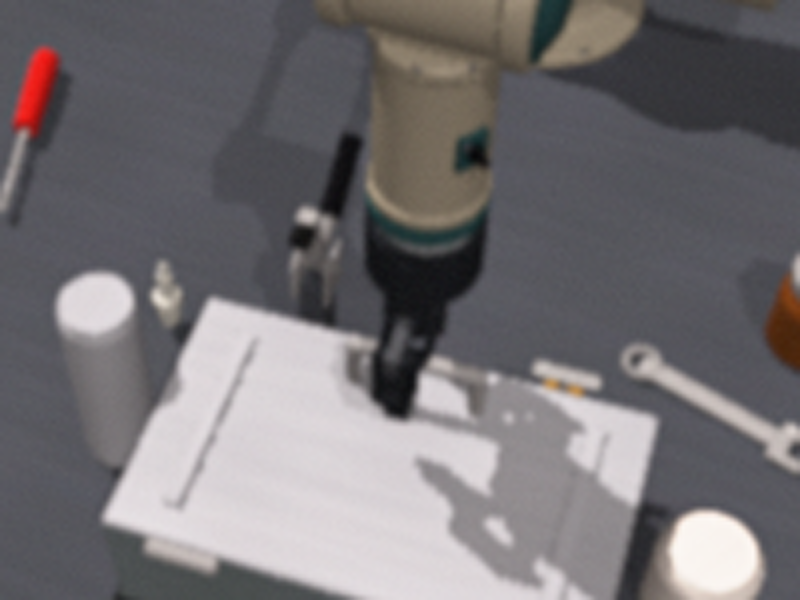

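Fingers straddle the bar with no contact. The 1.07 rad lever estimate is close enough to 1.0 that I'll check it by the direction of the whole grip before lifting.

Run:
```python
from h import *
c,s=np.cos(YAW),np.sin(YAW)
f=lambda p,o:((p[0]+.5)/4-.5+o[0],(p[1]+.5)/4-.5+o[1])
D={n:pickle.load(open(n+"4.pkl","rb")) for n in("scene","top")}
# vertical plane of the lever (y'=LY): intersect rays with it
n=np.array([-s,c,0]);q=np.array(W(-140,LY,150))
for name,(x0,y0,x1,y1) in (("scene",(313,160,332,190)),("top",(320,222,335,250))):
    d=D[name];im=d["img"][y0:y1,x0:x1].max(2)
    m=(im<45).astype(np.uint8);k,l,st,ce=cv2.connectedComponentsWithStats(m);i=1+np.argmax(st[1:,4])
    v,u=np.nonzero(l==i);P=cloud(d)[v+y0,u+x0]
    Q=P-q;xp=Q@np.array([c,s,0]);yp=Q@n;z=Q[:,2]
    ok=(z>0)&(z<80)&(abs(yp)<25);vx,vz,a,b=cv2.fitLine(np.c_[xp,z][ok].astype(np.float32),cv2.DIST_HUBER,0,.01,.01).ravel()
    print(name,len(v),ok.sum(),"dir angle",np.arctan2(-vx,vz),np.arctan2(abs(vx),abs(vz)),"mean",xp[ok].mean(),yp[ok].mean(),z[ok].mean(),"pos angle",np.arctan2(-xp[ok].mean(),z[ok].mean()))
    # central axis by rays into lever plane
    pts=np.c_[u,v]+[x0,y0];mu=pts.mean(0);w,V=np.linalg.eigh(np.cov(pts.T));ax=V[:,1]
    o,r=ray(d,[mu-8*ax*.7,mu+8*ax*.7]);X=o+r*((q-o)@n/(r@n))[:,None];
    A=np.c_[(X-q)@np.array([c,s,0]),X[:,2]-150];dd=A[1]-A[0];print(A.round(1).tolist(),"axis angle",np.arctan2(abs(dd[0]),abs(dd[1])))
```

```text
scene 94 94 dir angle -2.135345 1.0062476 mean -53.106522775932696 0.9444689216992681 40.94295443304846 pos angle 0.9140158088963469
[[-70.7, 46.1], [-41.3, 29.1]] axis angle 1.0453036355970056
top 48 48 dir angle -2.1405005 1.0010923 mean -58.99650499812151 0.6502789894256874 43.50093082571605 pos angle 0.9354420577766926
[[-40.2, 18.8], [-74.0, 40.8]] axis angle 0.9951434462280021
```

Direction fits give about 1.0 to 1.05 rad, too close to the limit. I'll go back up and press the lever down onto its stop with closed fingertips.

Run:
```python
from h import *; from plant import *
servo_line(W(-65,0,300),v=200)
gripper_to(0,f_grip=30)
O=[np.pi,0,YAW+np.pi/2]
movep(W(-216,LY,260),O)
print(servo_line(W(-216,LY,215),v=100,threshold=15))
print(servo_line(W(-219,LY,178),v=25,threshold=22))
s=get_state();print(s["t"],s["ee_pos"],s["wrist_force"])
servo_line(W(-217,LY,270),v=150)
movep(W(-65,0,300),O); gripper_to(70)
print(get_state()["t"])
for n in("scene","top"):
    d=snapshot(n);pickle.dump(d,open(n+"6.pkl","wb"))
    x,y=(240,130) if n=="scene" else (190,130)
    cv2.imwrite(f"pics/{n}6.png",cv2.resize(d["img"][y:y+150,x:x+200],None,fx=4,fy=4,interpolation=cv2.INTER_CUBIC))
c,s=np.cos(YAW),np.sin(YAW);n=np.array([-s,c,0]);q=np.array(W(-140,LY,150))
for name,(x0,y0,x1,y1) in (("scene",(313,155,335,190)),("top",(318,222,337,252))):
    d=pickle.load(open(name+"6.pkl","rb"));im=d["img"][y0:y1,x0:x1].max(2)
    m=(im<45).astype(np.uint8);k,l,st,ce=cv2.connectedComponentsWithStats(m);i=1+np.argmax(st[1:,4])
    v,u=np.nonzero(l==i);P=cloud(d)[v+y0,u+x0]
    Q=P-q;xp=Q@np.array([c,s,0]);yp=Q@n;z=Q[:,2];ok=(z>0)&(z<80)&(abs(yp)<25)
    vx,vz,a,b=cv2.fitLine(np.c_[xp,z][ok].astype(np.float32),cv2.DIST_HUBER,0,.01,.01).ravel()
    pts=np.c_[u,v]+[x0,y0];mu=pts.mean(0);w,V=np.linalg.eigh(np.cov(pts.T));ax=V[:,1]
    o,r=ray(d,[mu-5.6*ax,mu+5.6*ax]);X=o+r*((q-o)@n/(r@n))[:,None];A=np.c_[(X-q)@np.array([c,s,0]),X[:,2]-150];dd=A[1]-A[0]
    print(name,ok.sum(),np.arctan2(abs(vx),abs(vz)),"axis",np.arctan2(abs(dd[0]),abs(dd[1])))
```

```text
False
True
18.05 [449.54626349 -13.27551175 189.99592897] [-1.16581141 -0.13416012  9.14972984]
20.1667
scene 90 1.1948324 axis 1.1151090423206305
top 31 1.239788 axis 1.3066590876258373
```

View pics/scene6.png

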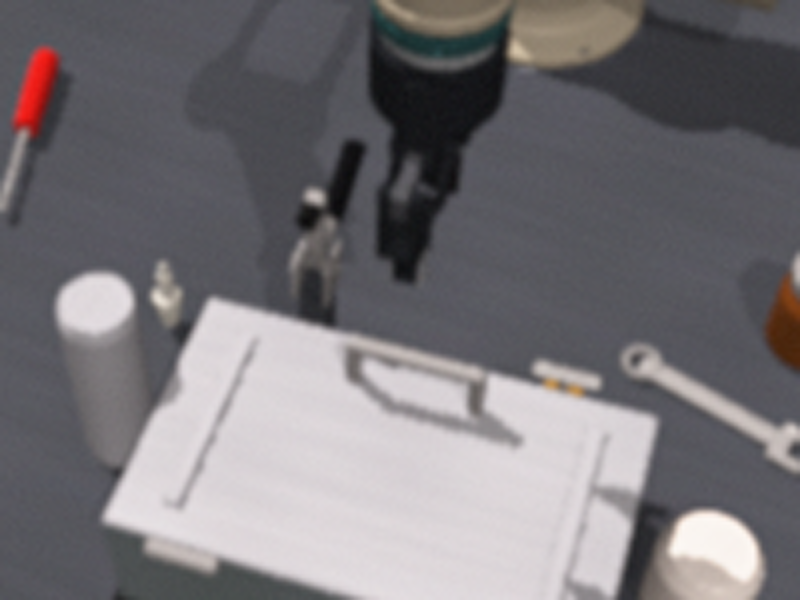

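The fingertip stopped at z = 190 with the force jump, which is where the 1.2 rad stop was predicted. The clamp arm, at (313,205), now points straight up and the fits give about 1.2. Next, the bar.

Run:
```python
from h import *; from plant import *
print(servo_line(W(-65,0,149),v=120,threshold=12))
gripper_to(2,f_grip=40)
s=get_state();print(s["t"],s["ee_pos"],s["wrist_force"],s["torque"],s["finger_gap"])
d=snapshot("scene");cv2.imwrite("pics/s7.png",cv2.resize(d["img"][130:280,240:440],None,fx=4,fy=4,interpolation=cv2.INTER_CUBIC))
```

```text
False
22.25 [588.79759057  99.07084617 149.18415127] [-5.30681487 -1.16322835  4.81713692] [-0.13585242  0.83884978 -0.00682385] 10.55263040260354
```

View pics/s7.png

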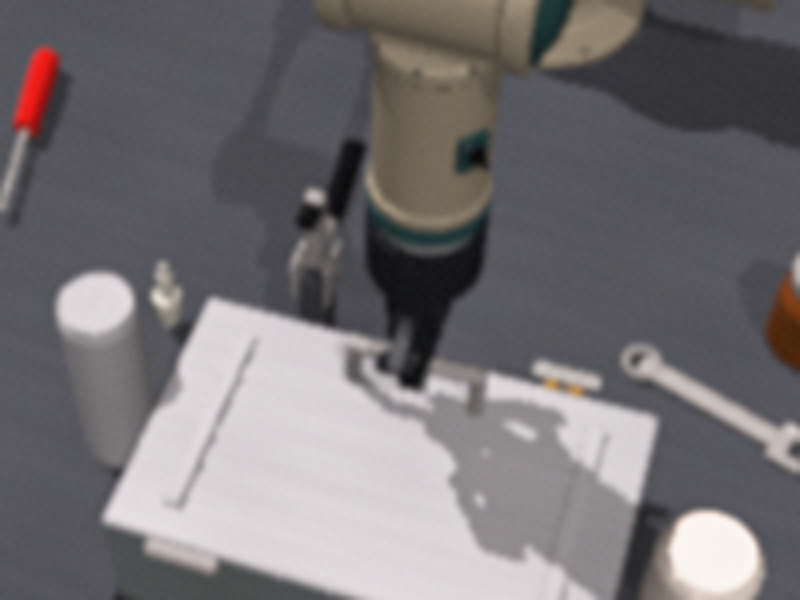

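Gap is 10.6 mm on the bar, near (410,370), and the lid is still shut. The hand was drawn about 3 mm forward in closing, so I shift my hinge and bar estimate by that much. Now lifting along the arc in small steps.

```bash
cat >> h.py <<'E'
from scipy.spatial.transform import Rotation as Ro
def lidpose(phi,k=0.4,hx=97.,off=19.5):
    a=phi;bx,bz=-165.,48.
    x=hx+bx*np.cos(a)+bz*np.sin(a);z=120.5-bx*np.sin(a)+bz*np.cos(a)
    R=Ro.from_euler('z',YAW)*Ro.from_euler('y',k*a)*Ro.from_euler('z',np.pi/2)*Ro.from_euler('x',np.pi)
    return (np.array(W(x,0,z))+off*R.apply([0,0,1])).tolist(),R.as_euler('xyz').tolist()
E
python3 - <<'E'
from h import *; from plant import *
gripper_to(2,f_grip=60)
for phi in np.linspace(0,.873,7): print(np.round(lidpose(phi)[0],1),np.round(lidpose(phi)[1],2),inverse_kinematics(*lidpose(phi)))
for phi in np.linspace(0.06,.36,6):
    p,o=lidpose(phi);servo_line(p,v=60,orientation=o)
    s=get_state();print(round(phi,3),s["t"],np.round(s["ee_pos"]-p,1),np.round(s["wrist_force"],1),round(s["finger_gap"],1))
    if np.linalg.norm(s["wrist_force"])>50: print("STOP");break
d=snapshot("scene");cv2.imwrite("pics/s8.png",cv2.resize(d["img"][130:280,240:440],None,fx=4,fy=4,interpolation=cv2.INTER_CUBIC))
E
```

```text
[588.4  99.  149. ] [3.14 0.   1.67] [ 5.01360432e-02  3.63205859e-01  1.58659824e+00 -4.44089210e-16
  1.19178856e+00 -5.28383827e-02]
[595.9  99.8 172.4] [-3.08  0.    1.67] [ 0.0525813   0.38711136  1.4873999  -0.00302062  1.32520876 -0.04957355]
[606.7 100.9 194.5] [-3.03  0.    1.67] [ 0.05504815  0.42118493  1.3800381  -0.00560038  1.45663895 -0.04696451]
[620.6 102.3 214.6] [-2.97  0.    1.67] [ 0.05747763  0.46502893  1.26429698 -0.0079018   1.58668921 -0.04493158]
[637.2 104.1 232.3] [-2.91  0.    1.67] [ 0.05982303  0.51836677  1.13948817 -0.01005855  1.71632148 -0.0434474 ]
[656.1 106.  247.4] [-2.85  0.    1.67] [ 0.0620499   0.58120383  1.00417809 -0.012201    1.84696106 -0.04253273]
[677.  108.2 259.5] [-2.79  0.    1.67] [ 0.0641348   0.65409634  0.855605   -0.01448668  1.98081046 -0.04227272]
0.06 22.8333 [ 0.   0.  -0.9] [ 1.3  0.2 -6.3] 10.0
0.12 23.15 [-0.2 -0.  -1. ] [ 1.7 -0.1 -7.8] 10.1
0.18 23.4667 [ 0.1 -0.  -0.1] [ 1.5 -0.6 -5.2] 9.9
0.24 23.7833 [-0.3 -0.  -0.4] [ 0.6 -0.2 -5.8] 10.1
0.3 24.1 [-0.2 -0.   0.1] [-0.9 -0.1 -4.2] 9.6
0.36 24.4167 [-0.5 -0.1 -0.2] [-1.6 -1.2 -3.4] 10.6
```

View pics/s8.png

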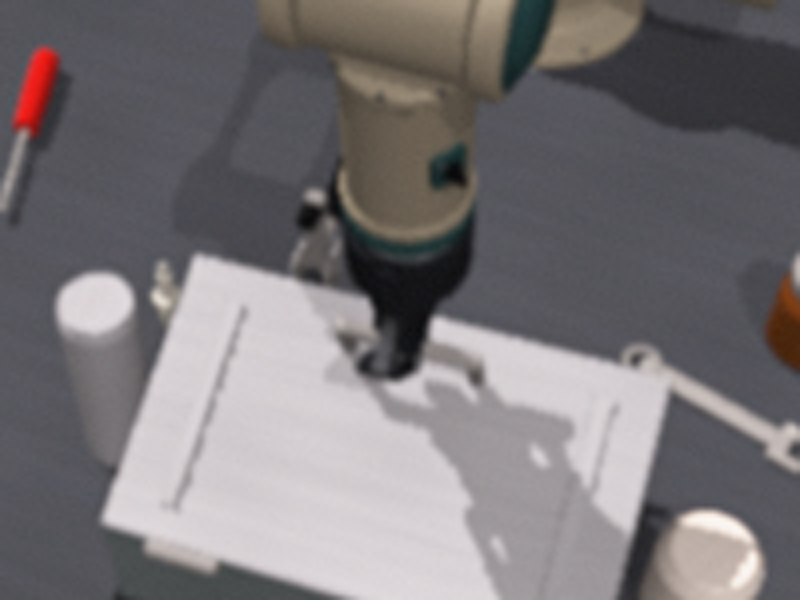

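The lid rises smoothly with small forces and the bar is held at (390,355). I'll continue to 50°.

Run:
```python
from h import *; from plant import *
for phi in np.linspace(0.42,.873,8):
    p,o=lidpose(phi);servo_line(p,v=60,orientation=o)
    s=get_state();print(round(phi,3),s["t"],np.round(s["ee_pos"]-p,1),np.round(s["wrist_force"],1),round(s["finger_gap"],1))
    if np.linalg.norm(s["wrist_force"])>50: print("STOP");break
pause(0.5)
for n in("scene","top"):
    d=snapshot(n);pickle.dump(d,open(n+"9.pkl","wb"))
    x,y=(240,130) if n=="scene" else (190,130)
    cv2.imwrite(f"pics/{n}9.png",cv2.resize(d["img"][y:y+150,x:x+200],None,fx=4,fy=4,interpolation=cv2.INTER_CUBIC))
    C=cloud(d);c,s_=np.cos(YAW),np.sin(YAW);xp=(C[...,0]-CX)*c+(C[...,1]-CY)*s_;yp=-(C[...,0]-CX)*s_+(C[...,1]-CY)*c
    # lid planar patch left of the hand
    for lo,hi in((70,160),(-160,-70)):
        m=(yp>lo)&(yp<hi)&(xp>-20)&(xp<90)&(C[...,2]>140)&(d["img"].min(2)>110)
        if m.sum()<30: print(n,m.sum());continue
        f=cv2.fitLine(np.c_[xp[m],C[...,2][m]].astype(np.float32),cv2.DIST_HUBER,0,.01,.01).ravel()
        print(n,m.sum(),"lid angle",np.arctan2(abs(f[1]),abs(f[0])))
s=get_state();print(s["t"],s["wrist_force"],s["joint_vel"].max(),s["finger_gap"])
```

```text
0.42 24.7833 [-0.9 -0.1 -0.4] [-4.1 -0.9 -4.9] 10.1
0.485 25.1167 [-0.5 -0.1  0.4] [-2.8 -1.8 -1.3] 10.1
0.549 25.45 [-1.  -0.1  0.2] [-5.5 -1.2 -1.3] 9.9
0.614 25.7833 [-0.6 -0.1  0.8] [-4.8 -0.8  1.1] 9.5
0.679 26.1167 [-1.  -0.2  0.8] [-5.7 -1.2  0.5] 10.4
0.744 26.45 [-0.6 -0.1  1.4] [-5.1 -1.   1.7] 10.1
0.808 26.7833 [-0.9 -0.2  1.4] [-6.7 -0.8  3.1] 9.9
0.873 27.1167 [-0.5 -0.2  2. ] [-5.7 -2.6  5. ] 9.8
scene 2391 lid angle 0.86129636
scene 2036 lid angle 0.85818183
top 354 lid angle 0.8565854
top 723 lid angle 0.8582728
27.7167 [-6.63724004 -0.570768    3.23235479] 0.000996262545695746 10.236916352770468
```

View pics/scene9.png

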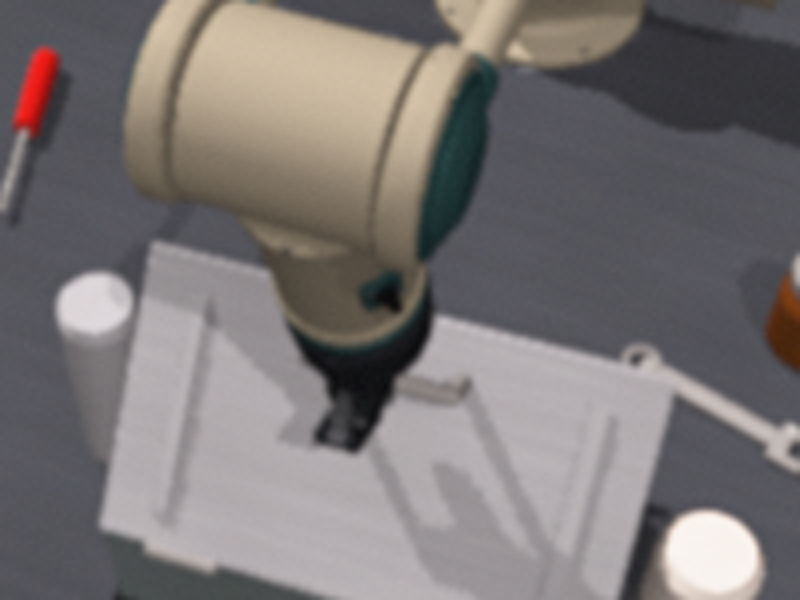

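View pics/top9.png

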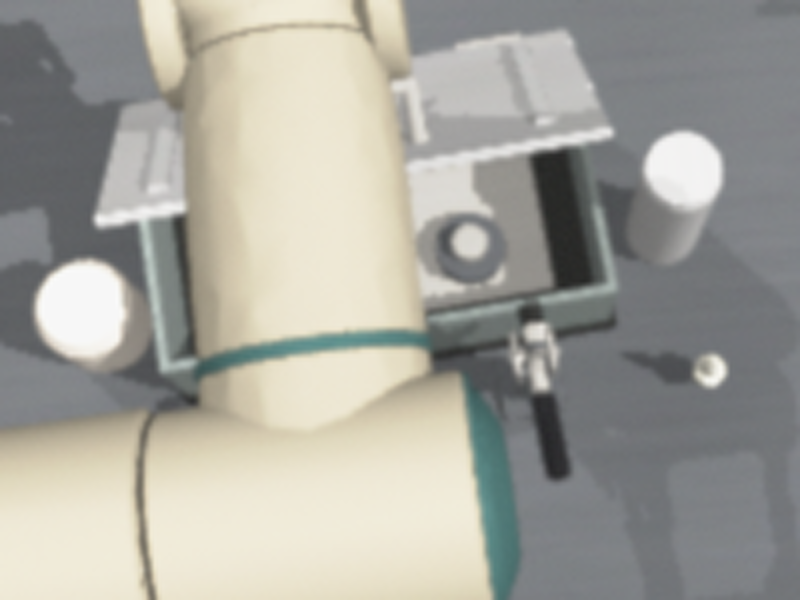

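The lid stands at about 0.86 rad in both views. The bar is gripped, the lever is over with its grip end at (555,470) in top, and the can, filter and plug have not moved. Handing in.

```bash
python3 -c "
from plant import *
job_done();s=get_state();print(s['t'],s['wrist_force'],s['finger_gap'])"
```

```text
the job is handed in; nothing more can be done
the job is handed in; nothing more can be done
```

The clamp lever is fully over and the lid is open at about 49 degrees, still gripped by its bar with 60 N. I handed the job in at about 27.7 s.

- **Lever:** the first pull left it at only about 1.0–1.07 rad by the cameras, too close to the 1.0 limit. I went back and pressed it down with closed fingers until the force jumped. That happened at the height expected for the 1.2 rad stop. Checks afterwards scattered between 1.12 and 1.31 rad, and the clamp arm stood upright.
- **Lid:** the last check gave 0.857–0.861 rad from both cameras, against a target of 0.873. The arm was at rest and the finger gap was steady at about 10 mm on the bar. The gap reads about 2 mm under the bar's 12 mm, and it also read low on the lever grip. The wrist force was about 7 N.
- **Bench:** the can, oil filter, spark plug and the visible part of the wrench, plus the screwdriver, looked unmoved in the last pictures. I did not see the jar clearly or the socket in the final views; the arm never worked low near them.

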